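# Seat the amber filter and slide its retainer shut

## Robot

A 7-joint arm with a two-finger parallel gripper is mounted at the origin on the work surface. World frame = base frame: x ahead of the robot, y to its left, z up, the work surface at z = 0. Lengths are in m, angles in degrees, forces in N, time in s.
With the tool pointing down it reaches from about 0.4 to 0.85 m from the base axis. Payload 4.5 kg.
Tool frame: the origin (TCP) lies midway between the tips of the shut fingers; the grasp point (between the pads) lies 19 mm behind it (r.grasp_offset is the distance from the TCP to the grasp point, in m); z points along the fingers, y is the direction in which the jaws open and shut (so a half turn about z gives the same grasp; the last joint's range is limited). The gripper opens to 88 mm and grips with 3 to 60 N. Pads are 18 mm wide; open, the fingers measure 123 mm over their backs; the gripper's body (75 mm by 187 mm) begins 45 mm behind the grasp point.
Start: joints at [73.843, 39.483, -11.15, 89.685, 9.013, 51.709, -12.324], TCP at [0.194, -0.594, 0.208] pointing down, gripper open.
Joint ranges: [-172.22, 172.22], [-26.19, 119.32], [-84.43, 86.54], [7.71, 146.69], [-57.33, 237.33], [2.42, 119.75], [-152.13, 152.13]. Speed limits (degrees/s): [147.25, 147.25, 180, 180, 180, 180, 180].

## Interface

Orientations are given as [roll, pitch, yaw] about the fixed x, y, z axes, in that order (R = Rz(yaw) Ry(pitch) Rx(roll)).
In Python, from cell import r, get_image, camera_info, job gives the robot as it stands.
- The arm moves only by the tool play_rows, never from a script. Its argument "increments" is a list that holds one entry, the list of rows, each a list of 7 numbers: the shift along the tool's x, y, z in mm, then the turn, a rotation vector about the tool's x, y, z in rad, then the opening, from 0 (shut) to 1 (fully open). In form: [[[dx, dy, dz, rx, ry, rz, fingers], ...]]. A call has 1 to 20 rows; each row shifts and turns the commanded pose from where the row before left it, along the tool's axes as they then stand; what a row does not reach is not made up. A row lasts 1/10 s, in which the tool goes at most 50 mm and 8.59 degrees, less where a joint would pass 70% of its speed; a pose out of reach is approached as far as the arm can. A call is refused whole if a number of a shift passes 50 or a number of a turn 0.15, either way. A call with a gripper value outside its range is refused whole. The fingers move at their own pace and stop on an object; "force" is the grip in N (left out, the last holds). Time passes only in rows, so rows that do not move let the fingers close. It gives the time, the measured TCP pose, the force and the opening at its end, in the units of the state.
- r.state(): the state, without advancing time (a new reading comes with each control period).
- get_image(name): name is "scene" or "top" or "wrist"; returns the picture (480x640x3 uint8, red, green, blue); there is no depth.
- camera_info(name): a dict with "fx", "fy", "cx", "cy" (pixels), "distortion" ([k1, k2, p1, p2, k3] as OpenCV has them; the pictures are not rectified), "origin" and "orientation" of the camera in the world. Camera axes: x right, y down, z forward; pixel columns grow to the right and rows downward; lengths in m; the calibration is good to about 2 mm. A picture is of the moment at which its call begins: read the wrist's pose just before it. camera_info takes no time and is no camera call; for the wrist camera it gives the pose at the moment of the call.
- job.sign_off(): hands the job in, once; it reports no verdict.
The state is a dict: "time_s": time; "joint_positions": joint angles; "joint_velocities": joint speeds; "joint_efforts": joint torques, N m; "eef_pos": TCP position; "tcp_rot": TCP orientation; "wrist_force": force on the tool from outside, world axes, zero at the start; "wrist_torque": the same for the moment, N m; "grip_width": opening from 0.0 (shut) to 1.0 (fully open).
Only numpy, scipy, OpenCV 4.12 (cv2) and the standard library are available. Lean on these libraries where they do the work, as an engineer would, in place of code of your own. Each camera call takes 0.05 s, during which the arm holds its last target.

## Task

On the deck of the low white filter station, push the amber filter disc with the fingertips, sliding it along the deck without picking it up, until it drops flat into the round recess; leave the blue filter where it lies. Then push the green retainer frame fully home to its stop over the seated filter, and do not disturb the other things on the bench.

Things in the scene. Friction and masses are not known exactly. Their poses are not given: they have to be found in the camera images.
- station: Filter station, fixed: white box 280 x 290 mm (x by y), 50 mm high, with a flat grey deck on top, without a border. Origin: centre of its underside, on the bench; x points from the retainer's parking end to the recess (roughly away from the robot), z up; the deck is 50 mm above it. Two filters lie on the deck, one each side (+y, -y) of the recess, either way round.
- recess (a point): Centre of the mouth of the round recess in the deck (on the station's vertical axis, level with the deck). The recess is 48 mm in diameter and 8 mm deep with a flat floor that has a small white spot in the middle; a seated filter lies flush with the deck, with 2 mm of play all round.
- retainer (a joint): Travel in m of the green retainer frame along the station's +x: 0 = parked at the end nearest the robot, 90 mm short of the recess; 0.090 = home at its stop, its window centred over the recess. Starts at 0 to 0.015. Stiff slide: a push of 2 to 4 N moves it, it stays where left and cannot lift off.
- push_face (a point): Middle of the near (-x) face of the retainer's push bar, 33 mm on the -x side of the frame's centre, 15 mm above the deck; moves with it. Bar: 8 mm thick (x), 72 mm wide (y), from 8 to 24 mm above the deck. Frame: 66 mm (x) by 72 mm (y), top 8 mm and underside 4 mm above the deck (clears a seated filter only), with a 36 mm round window.
- amber_filter: The filter to seat: amber glass in a dark metal ring, a disc 44 mm in diameter, 8 mm thick, about 35 g, lying loose and flat on the deck. Origin: centre of its underside; z up.
- blue_filter: A like disc (44 mm diameter, 8 mm thick) with blue glass, lying loose on the deck on the other side of the recess; to be left alone. Origin: centre of its underside. It lies clear of the retainer's path.
- tip_box: Bystander: cream box with blue pipette tips, 120 x 85 mm, 73 mm high over the tips, loose on the bench on the station's -y side. Origin: centre of its underside.
- flask: Bystander: small conical glass flask, 66 mm across the foot, 90 mm high, loose on the bench on the station's +y side. Origin: centre of its underside.
- reagent_jar: Bystander: white jar with red cap, 52 mm in diameter, 85 mm high, loose on the bench on the station's +y side. Origin: centre of its underside.
There are look-alikes about, which are no part of the job. What is shaped like the amber_filter but brown or pink is not meant.

How it is judged (in metres and radians):
On the way, in this order (a step that is already met when the one before it is completed fails the run):
1. the amber filter lies flat in the recess while the retainer is still open (pushed less than 35 mm) (horizontal distance between amber_filter and recess below 0.0035 m and z of amber_filter in the frame of station below 0.0445 m and angle between amber_filter's own z axis and vertical below 0.06 rad and value of joint retainer below 0.035 m), for 0.2 s.
2. the retainer is pushed home over it (value of joint retainer above 0.086 m), for 0.2 s.
At the end, for the whole second after the job is handed in: The amber filter rests flat on the floor of the recess (centre within 3.5 mm of the recess centre, underside at least 5.5 mm below the deck, tilt under 0.06 rad), the retainer is within 4 mm of its stop, the blue filter is within 12 mm of where it started and the other things within 20 mm (horizontal distance between amber_filter and recess below 0.0035 m and z of amber_filter in the frame of station below 0.0445 m and angle between amber_filter's own z axis and vertical below 0.06 rad and value of joint retainer above 0.086 m and linear speed of amber_filter below 0.01 m/s and distance of blue_filter from where it was at the start of the episode below 0.012 m and distance of each of tip_box, flask, reagent_jar from where it was at the start of the episode below 0.02 m); the robot touches nothing.
It fails at once if a filter is lifted more than 8 mm off the deck (z of any of amber_filter, blue_filter in the frame of station above 0.058 m).
It fails at once if the blue filter is moved more than 12 mm (distance of blue_filter from where it was at the start of the episode above 0.012 m).
It fails at once if the tip box, flask or jar is moved more than 20 mm (distance of any of tip_box, flask, reagent_jar from where it was at the start of the episode above 0.02 m).
It also fails if it takes over 48 s, if anything falls off the work surface, if the arm or the gripper's body presses on something with over 40 N, if the wrist force passes 120 N, or if a joint passes its speed limit or range.

## Working session

There is one attempt and no reset: what is moved stays moved. The work goes in short steps, Python scripts to look and compute and a tool call to move; the robot and the scene stay as the last step left them, time stands still between calls to the robot, and variables do not carry over. Pictures are saved under pics/ and viewed, and the job is handed in when it is done.

Besides the shell and the picture viewer there is one more tool, called after "Emit:" as name([rows], argument=value, ...), one row to a line, values as JSON. play_rows: Moves the arm, as the interface text tells. Its arguments: {"type":"object","properties":{"increments":{"type":"array","items":{"type":"array","items":{"type":"array","items":{"type":"number"}}}},"force":{"type":"number"}},"required":["increments"]}

```bash
ls; mkdir -p pics; python3 - <<'E'
from cell import r,get_image,camera_info,job
import cv2
for n in ("scene","top","wrist"):
    print(n,camera_info(n))
    cv2.imwrite(f"pics/{n}0.png",get_image(n)[:,:,::-1])
print(r.state())
E
```

```text
pics
scene {'fx': 433.84666949141786, 'fy': 433.84666949141786, 'cx': 318.20016175438184, 'cy': 240.88729995449347, 'distortion': array([0.0103393, 0.       , 0.       , 0.       , 0.       ]), 'origin': array([1.21979378, 0.42097492, 0.55419805]), 'orientation': array([-125.4075188 ,    0.99342306,  124.65520087])}
top {'fx': 526.184735423778, 'fy': 526.184735423778, 'cx': 307.97929077459764, 'cy': 238.78320835840563, 'distortion': array([-0.07158238,  0.        ,  0.        ,  0.        ,  0.        ]), 'origin': array([0.61479701, 0.03075797, 0.98862343]), 'orientation': array([-178.81549448,    0.53840727,  -88.6639584 ])}
wrist {'fx': 369.812961070706, 'fy': 369.812961070706, 'cx': 321.4075336873943, 'cy': 246.51828405908688, 'distortion': array([-0.05789519,  0.        ,  0.        ,  0.        ,  0.        ]), 'origin': array([ 0.26442398, -0.56954377,  0.38411447]), 'orientation': array([ 1.63089265e+02,  6.67359961e-02, -7.19020505e+01])}
{'time_s': 0.15, 'joint_positions': array([ 73.84361128,  39.51986007, -11.14566533,  89.72796785,
         9.01487443,  51.70960775, -12.32298101]), 'joint_velocities': array([ 0.03931147, -0.05338078, -0.07681516, -0.28661793, -0.07033742,
       -0.04107863, -0.02569195]), 'joint_efforts': array([-1.72103020e-03, -5.27853656e+01, -1.26872811e+00, -1.53585774e+01,
       -5.25779498e-02,  3.89411303e-03,  1.02488125e-04]), 'eef_pos': array([ 0.1939026 , -0.59364613,  0.20783418]), 'tcp_rot': array([-1.79924875e+02,  7.40092324e-03,  1.80991231e+01]), 'wrist_force': array([-0.09621146, -0.05389033, -0.63701004]), 'wrist_torque': array([0.06913899, 0.03956269, 0.03030013]), 'grip_width': 0.9975500215022969}
```

View pics/top0.png

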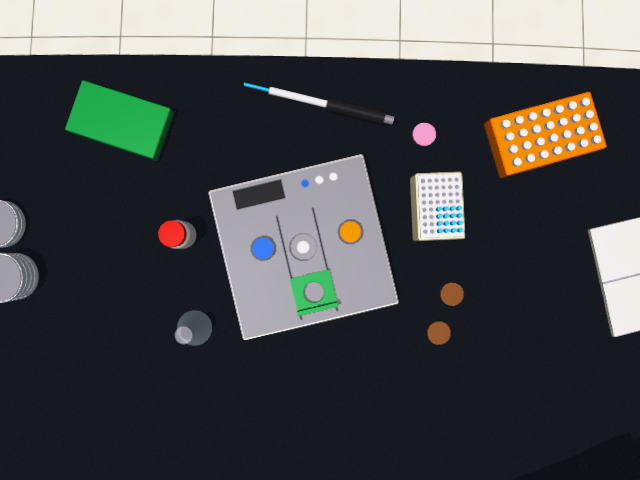

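View pics/scene0.png

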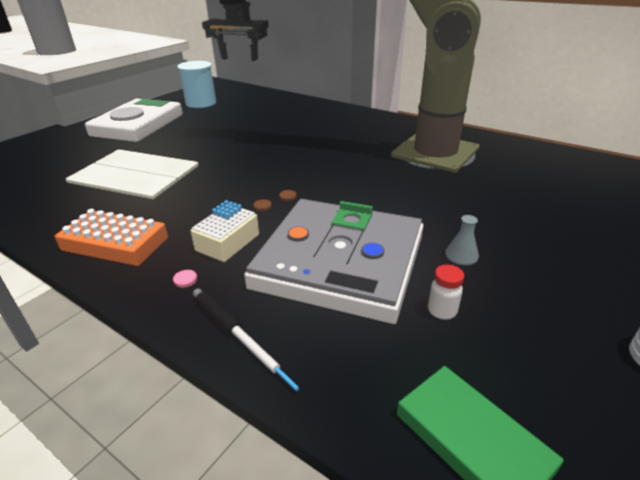

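```bash
cat > h.py <<'E'
import numpy as np, cv2
from scipy.spatial.transform import Rotation as R
def ray(info,uv):
    K=np.array([[info['fx'],0,info['cx']],[0,info['fy'],info['cy']],[0,0,1]])
    p=cv2.undistortPoints(np.array(uv,float).reshape(-1,1,2),K,np.array(info['distortion']))[:,0]
    M=R.from_euler('xyz',info['orientation'],degrees=True).as_matrix()
    d=np.c_[p,np.ones(len(p))]@M.T
    return np.array(info['origin']),d
def onz(info,uv,z):
    o,d=ray(info,uv); return o+d*((z-o[2])/d[:,2])[:,None]
def tri(i1,u1,i2,u2):
    o1,d1=ray(i1,[u1]);o2,d2=ray(i2,[u2]);d1=d1[0];d2=d2[0]
    A=np.c_[d1,-d2];s=np.linalg.lstsq(A,o2-o1,rcond=None)[0]
    a=o1+s[0]*d1;b=o2+s[1]*d2
    return (a+b)/2,np.linalg.norm(a-b)
def proj(info,P):
    K=np.array([[info['fx'],0,info['cx']],[0,info['fy'],info['cy']],[0,0,1]])
    M=R.from_euler('xyz',info['orientation'],degrees=True).as_matrix()
    Pc=(np.atleast_2d(P)-info['origin'])@M
    return cv2.projectPoints(Pc,np.zeros(3),np.zeros(3),K,np.array(info['distortion']))[0][:,0]
E
python3 - <<'E'
import cv2
a=cv2.imread('pics/top0.png')[145:345,200:410]
cv2.imwrite('pics/top0c.png',cv2.resize(a,None,fx=3,fy=3,interpolation=cv2.INTER_CUBIC)[:600])
b=cv2.imread('pics/scene0.png')[190:320,240:430]
cv2.imwrite('pics/scene0c.png',cv2.resize(b,None,fx=4,fy=4,interpolation=cv2.INTER_CUBIC))
E
```

```text
(no output)
```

View pics/top0c.png

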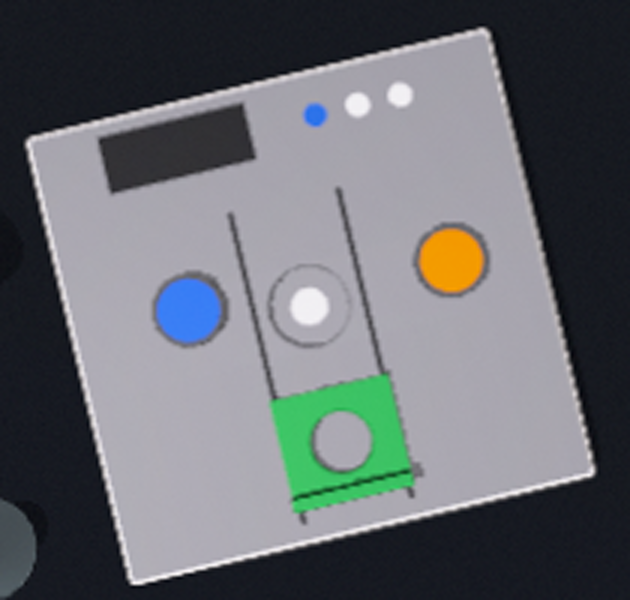

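View pics/scene0c.png

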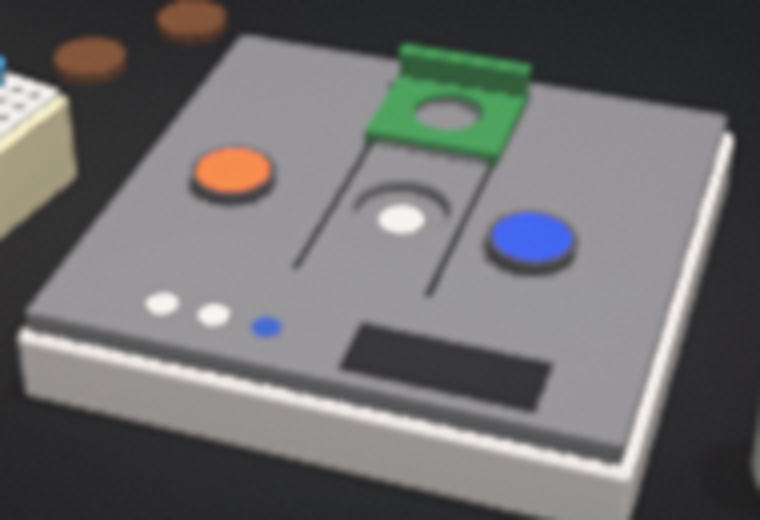

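```bash
python3 - <<'E'
from cell import camera_info
from h import *
T=camera_info('top');S=camera_info('scene')
t=lambda X,Y:(200+(X+.5)/3-.5,145+(Y+.5)/3-.5)
s=lambda X,Y:(240+(X+.5)/4-.5,190+(Y+.5)/4-.5)
for n,a,b in [('amber',t(451,260),s(233,170)),('blue',t(190,309),s(532,238)),('spot',t(309,306),s(401,219)),('ledw',t(400,95),s(162,303)),('dark',t(246,103),s(340,370))]:
    print(n,*tri(T,a,S,b))
c=onz(T,[t(28,137),t(489,30),t(595,472),t(132,584)],.05);print(c,c.mean(0))
e=(c[0]+c[1]-c[2]-c[3])/2; f=(c[0]+c[3]-c[1]-c[2])/2
print(np.linalg.norm(e),np.linalg.norm(f),np.degrees(np.arctan2(e[1],e[0])),np.degrees(np.arctan2(-f[0],f[1])))
print('rec',onz(T,[t(310,306)],.05),onz(T,[t(309,306)],.042))
print('amb',onz(T,[t(451,260),t(190,309)],.058), 'win',onz(T,[t(342,440)],.056))
print('bar top ends',onz(T,[t(294,499),t(410,471)],.074),onz(T,[t(298,513),t(412,487)],.074))
E
```

```text
amber [ 0.64879999 -0.03414807  0.05895339] 0.0003648385642877078
blue [0.61609132 0.11948736 0.05822635] 0.0006711750179581987
spot [0.61997438 0.04893569 0.04380707] 0.0008568604930153976
ledw [ 0.74667592 -0.0022666   0.05199543] 0.000488527576599099
dark [0.73932393 0.09060999 0.05016433] 0.002327950322533034
[[ 0.71692071  0.2198413   0.05      ]
 [ 0.78708711 -0.05449486  0.05      ]
 [ 0.52502085 -0.12303513  0.05      ]
 [ 0.45177537  0.15067172  0.05      ]] [0.62020101 0.04824576 0.05      ]
0.27245002806960583 0.28324817365764693 14.638821967513062 14.664339584293437
rec [[0.61972619 0.04858135 0.05      ]] [[0.61975424 0.04933291 0.042     ]]
amb [[ 0.64872851 -0.03406551  0.058     ]
 [ 0.6162586   0.11921646  0.058     ]] win [[0.5410789  0.02773346 0.056     ]]
bar top ends [[ 0.5076956   0.05477043  0.074     ]
 [ 0.52550484 -0.01195518  0.074     ]] [[ 0.49965056  0.05226629  0.074     ]
 [ 0.51627888 -0.01332631  0.074     ]]
```

Emit:
play_rows([
  [[30,-18,0,0,0,0,0.3],[30,-18,0,0,0,0,0.3],[30,-18,0,0,0,0,0.3],[30,-18,0,0,0,0,0.3],[30,-18,0,0,0,0,0.3],[30,-18,0,0,0,0,0.3],[30,-18,0,0,0,0,0.3],[30,-18,0,0,0,0,0.3],[30,-18,0,0,0,0,0.3],[30,-18,0,0,0,0,0.3],[30,-18,0,0,0,0,0.3],[30,-18,0,0,0,0,0.3],[30,-18,0,0,0,0,0.3],[30,-18,0,0,0,0,0.3],[30,-18,0,0,0,0,0.3],[30,-18,0,0,0,0,0.3],[30,-18,0,0,0,0,0.3],[30,-18,0,0,0,0,0.3]],
])

```text
time_s: 1.95
eef_pos: [0.6074, -0.1172, 0.2081]
tcp_rot: [-180.0, 0.0, 18.1]
wrist_force: [0.2, -1.0, -0.4]
grip_width: 0.303
```

Emit:
play_rows([
  [[0,0,0,0,0,-0.145,0.3],[0,0,0,0,0,-0.145,0.3],[0,0,0,0,0,-0.145,0.3],[0,0,0,0,0,-0.145,0.3],[0,0,0,0,0,-0.145,0.3],[0,0,0,0,0,-0.145,0.3],[0,0,0,0,0,-0.145,0.3],[0,0,0,0,0,-0.145,0.3],[0,0,0,0,0,-0.145,0.3],[0,0,0,0,0,-0.145,0.3],[0,0,0,0,0,-0.145,0.3],[0,0,0,0,0,0,0.3],[0,0,0,0,0,0,0.3]],
])

```text
time_s: 3.25
eef_pos: [0.6066, -0.1185, 0.2081]
tcp_rot: [-180.0, -0.0, 109.3]
wrist_force: [0.4, -0.0, 0.1]
grip_width: 0.301
```

```bash
python3 - <<'E'
from cell import r,get_image,camera_info
from h import *
s=r.state();print(s)
W=camera_info('wrist');im=get_image('wrist');cv2.imwrite('pics/w1.png',im[:,:,::-1])
print(W)
T=camera_info('top')
print('box top',onz(T,[(413,173),(419,240),(464,239)],.073))
print(proj(W,[[.6488,-.0341,.058],[.6198,.0487,.05],[0.6198,0.0487,0.042]]))
E
```

```text
{'time_s': 3.25, 'joint_positions': array([ 24.83063817,  41.71478094, -33.19127309,  90.25949463,
        26.06645456,  55.9535347 ,   2.75532881]), 'joint_velocities': array([-3.85892542e-01, -3.17450029e-01,  3.79018487e-01, -2.81955237e-04,
        4.15125843e-02, -6.44107257e-02,  2.68950105e-01]), 'joint_efforts': array([ 2.12028259e-01, -5.20646811e+01, -6.23779401e+00, -1.47108963e+01,
       -2.96807627e-02,  3.37355398e-02,  6.77666673e-02]), 'eef_pos': array([ 0.60658493, -0.11852192,  0.20813385]), 'tcp_rot': array([-1.79975503e+02, -2.00043712e-02,  1.09278989e+02]), 'wrist_force': array([ 0.37287973, -0.00826086,  0.07362392]), 'wrist_torque': array([-0.00750866, -0.08422608, -0.03184196]), 'grip_width': 0.3011332157748084}
{'fx': 369.812961070706, 'fy': 369.812961070706, 'cx': 321.4075336873943, 'cy': 246.51828405908688, 'distortion': array([-0.05789519,  0.        ,  0.        ,  0.        ,  0.        ]), 'origin': array([ 0.58080146, -0.04668471,  0.38458585]), 'orientation': array([1.63074746e+02, 9.42437207e-03, 1.92734181e+01])}
box top [[ 0.75280608 -0.14113549  0.073     ]
 [ 0.63587718 -0.15367143  0.073     ]
 [ 0.6394472  -0.23268645  0.073     ]]
[[401.02084201 147.61619702]
 [404.45338321  38.48300237]
 [402.42266226  40.81358798]]
```

View pics/w1.png

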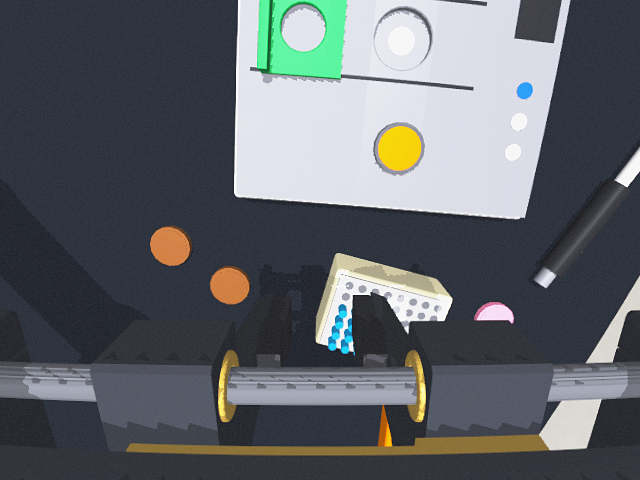

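Emit:
play_rows([
  [[9.5,22.5,0,0,0,0,0.3],[9.5,22.5,0,0,0,0,0.3],[9.5,22.5,0,0,0,0,0.3],[0,0,30,0,0,0,0.3],[0,0,30,0,0,0,0.3],[0,0,30,0,0,0,0.3],[0,0,30,0,0,0,0.3],[0,0,13,0,0,0,0.3],[0,0,0,0,0,0,0.3],[0,0,0,0,0,0,0.3]],
])

```text
time_s: 4.3
eef_pos: [0.6618, -0.0688, 0.0765]
tcp_rot: [179.9, 0.0, 109.4]
wrist_force: [0.4, 0.3, 0.6]
grip_width: 0.299
```

```bash
python3 - <<'E'
from cell import r,get_image,camera_info
from h import *
s=r.state();print(s['eef_pos'],s['tcp_rot'],s['wrist_force'])
W=camera_info('wrist');im=get_image('wrist');cv2.imwrite('pics/w2.png',im[:,:,::-1])
print(proj(W,[[.6488,-.0341,.058],[.6198,.0487,.05],s['eef_pos']]))
E
```

```text
[ 0.66183484 -0.06881333  0.07651298] [1.79905896e+02 3.00877114e-02 1.09440662e+02] [0.41056852 0.32771379 0.61848907]
[[321.17601449 210.7191604 ]
 [321.56023088  34.19244048]
 [322.66064081 288.48021353]]
```

View pics/w2.png

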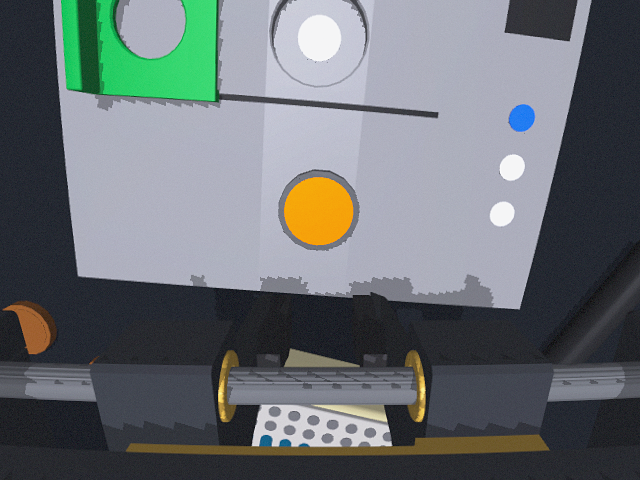

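Emit:
play_rows([
  [[0,-1.5,10,0,0,0,0.3],[0,0,8,0,0,0,0.3],[0,0,2,0,0,0,0.3],[0,0,0,0,0,0,0.3],[0,0,0,0,0,0,0.3]],
])

```text
time_s: 4.85
eef_pos: [0.6597, -0.0695, 0.0555]
tcp_rot: [180.0, 0.0, 109.5]
wrist_force: [0.2, -0.2, 0.7]
grip_width: 0.301
```

Emit:
play_rows([
  [[0,0,2,0,0,0,0.3],[0,0,0.5,0,0,0,0.3],[4,0,0,0,0,0,0.3],[4,0,0,0,0,0,0.3],[3,0,0,0,0,0,0.3],[3,0,0,0,0,0,0.3],[4,0,0,0,0,0,0.3],[4,0,0,0,0,0,0.3],[4,0,0,0,0,0,0.3],[4,0,0,0,0,0,0.3],[4,0,0,0,0,0,0.3],[4,0,0,0,0,0,0.3],[4,0,0,0,0,0,0.3],[4,0,0,0,0,0,0.3],[4,0,0,0,0,0,0.3],[4,0,0,0,0,0,0.3],[4,0,0,0,0,0,0.3],[2,0,0,0,0,0,0.3],[0,0,0,0,0,0,0.3],[0,0,0,0,0,0,0.3]],
])

```text
time_s: 6.85
eef_pos: [0.6396, -0.0132, 0.0529]
tcp_rot: [-180.0, 0.0, 109.5]
wrist_force: [0.0, 0.0, -0.2]
grip_width: 0.3
```

```bash
python3 - <<'E'
from cell import r,get_image,camera_info
from h import *
s=r.state();print(s['eef_pos'],s['tcp_rot'],s['wrist_force'])
im=get_image('wrist')[:,:,::-1]
im2=get_image('top')[:,:,::-1]
W=camera_info('wrist')
cv2.imwrite('pics/w3.png',cv2.resize(im[50:350,170:470],None,fx=2,fy=2,interpolation=cv2.INTER_CUBIC))
cv2.imwrite('pics/t3.png',cv2.resize(im2[195:295,250:380],None,fx=6,fy=6,interpolation=cv2.INTER_CUBIC))
print(proj(W,[[.6198,.0487,.05],[.6198,.0487,.042]]))
E
```

```text
[ 0.6395671  -0.01317658  0.05292555] [-1.79999682e+02  1.90137453e-02  1.09472068e+02] [ 0.0348884   0.03858619 -0.16388256]
[[327.03306721 159.13980742]
 [326.79315002 158.0953035 ]]
```

View pics/w3.png

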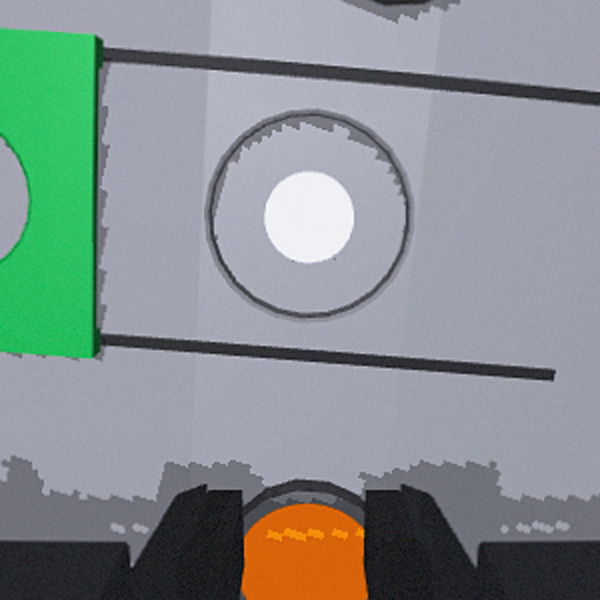

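View pics/t3.png

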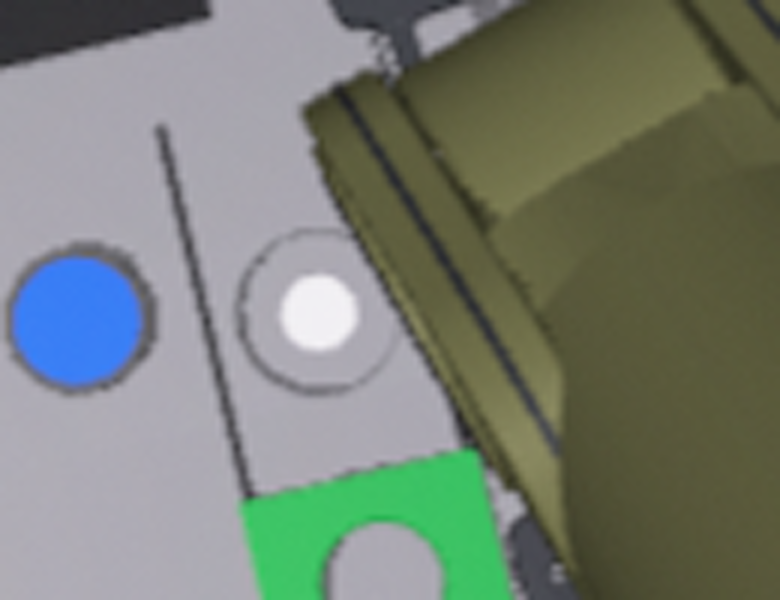

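```bash
python3 - <<'E'
from cell import r,get_image,camera_info
from h import *
im=get_image('scene')[:,:,::-1]
cv2.imwrite('pics/s3.png',cv2.resize(im[170:320,240:440],None,fx=4,fy=4,interpolation=cv2.INTER_CUBIC))
im=get_image('wrist')[:,:,::-1]
cv2.imwrite('pics/w3f.png',im)
W=camera_info('wrist'); S=camera_info('scene')
p=r.state()['eef_pos'];print(p)
print('tcp in wrist',proj(W,[p]), 'scene',proj(S,[p]))
E
```

```text
[ 0.63956688 -0.01327166  0.05287994]
tcp in wrist [[322.68447708 288.40087637]] scene [[309.05374897 235.62847633]]
```

View pics/s3.png

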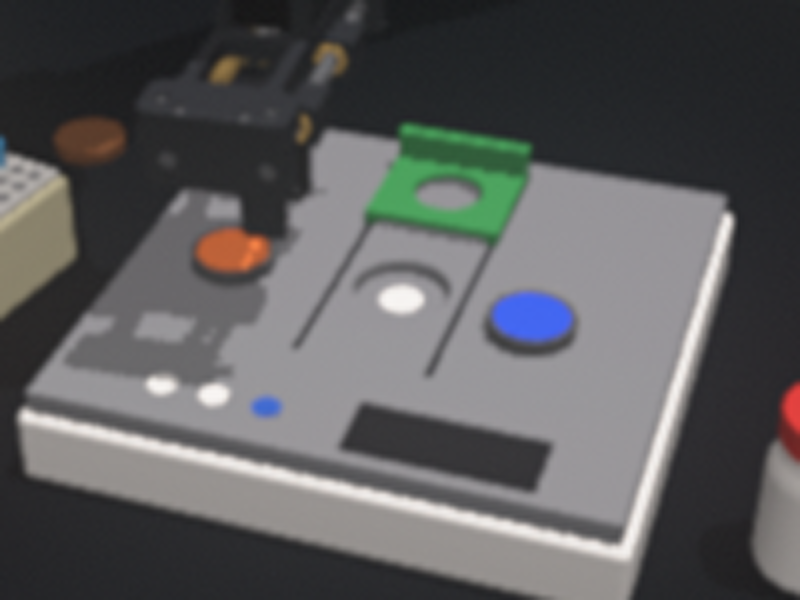

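View pics/w3f.png

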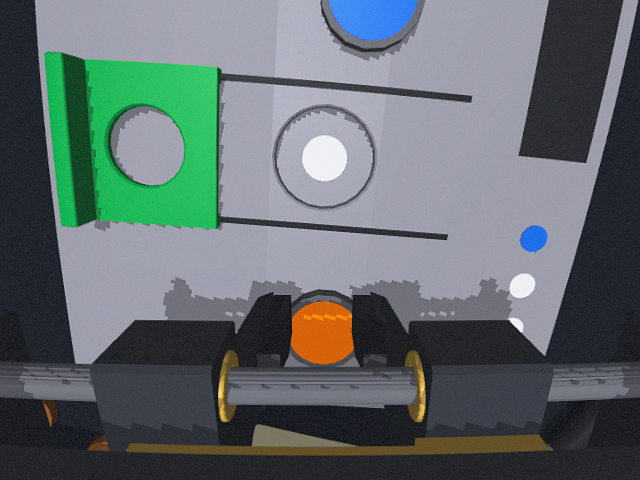

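Emit:
play_rows([
  [[0,0,-12,0,0,0,0.3],[0,0,-12,0,0,0,0.3],[-20,1,0,0,0,0,0.3],[-20,0,0,0,0,0,0.3],[-20,0,0,0,0,0,0.3],[0,0,12,0,0,0,0.3],[0,0,10,0,0,0,0.3],[0,0,0,0,0,0,0.3],[0,0,0,0,0,0,0.3],[0,0,1,0,0,0,0.3],[0,0,1,0,0,0,0.3],[0,0,1,0,0,0,0.3],[0,0,0,0,0,0,0.3]],
])

```text
time_s: 8.35
eef_pos: [0.6604, -0.0691, 0.0519]
tcp_rot: [-180.0, 0.0, 109.5]
wrist_force: [0.4, -0.3, 0.3]
grip_width: 0.303
```

```bash
python3 - <<'E'
from cell import r,get_image,camera_info
from h import *
s=r.state();print(s['eef_pos'],s['tcp_rot'],s['wrist_force'])
im=get_image('scene')[:,:,::-1]
cv2.imwrite('pics/s4.png',cv2.resize(im[190:270,250:350],None,fx=8,fy=8,interpolation=cv2.INTER_CUBIC)[:600])
E
```

```text
[ 0.66040945 -0.06911816  0.0519224 ] [-1.79996476e+02  3.94589351e-03  1.09487423e+02] [ 0.43557472 -0.33227142  0.27851684]
```

View pics/s4.png

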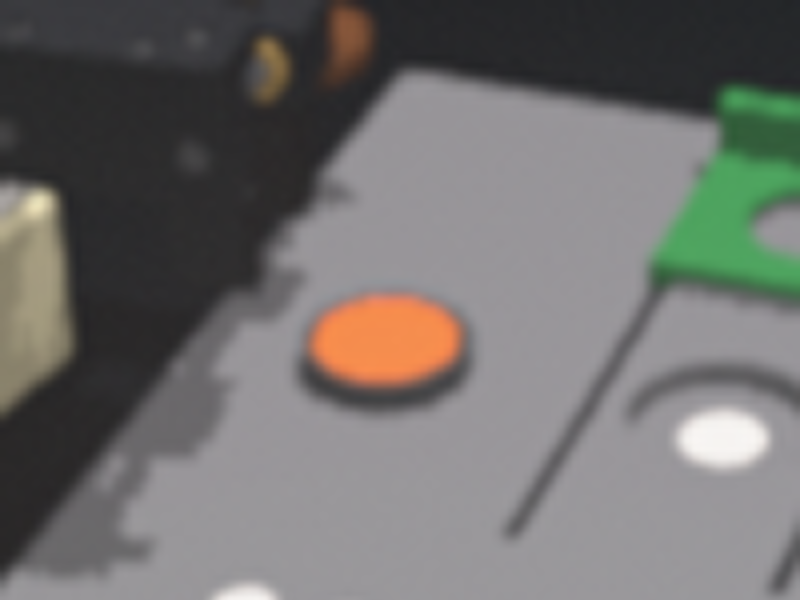

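Emit:
play_rows([
  [[0,0,1,0,0,0,0.3],[0,0,1,0,0,0,0.3],[0,0,1,0,0,0,0.3],[0,0,0,0,0,0,0.3]],
])

```text
time_s: 8.8
eef_pos: [0.6603, -0.0692, 0.0487]
tcp_rot: [-180.0, -0.0, 109.5]
wrist_force: [-0.7, -0.7, -0.0]
grip_width: 0.302
```

Emit:
play_rows([
  [[0,0,1,0,0,0,0.3],[0,0,1,0,0,0,0.3],[0,0,0,0,0,0,0.3]],
])

```text
time_s: 9.1
eef_pos: [0.6603, -0.0692, 0.0467]
tcp_rot: [-180.0, 0.0, 109.5]
wrist_force: [0.6, 0.0, 0.7]
grip_width: 0.301
```

```bash
python3 - <<'E'
from cell import r,get_image,camera_info
from h import *
im=get_image('wrist')[:,:,::-1]
s=r.state();print(s['eef_pos'],s['wrist_force'])
c=im[170:370,190:450]
c=np.clip(c.astype(float)*2.0,0,255).astype(np.uint8)
cv2.imwrite('pics/w5.png',cv2.resize(c,None,fx=3,fy=3,interpolation=cv2.INTER_CUBIC))
E
```

```text
[ 0.66041143 -0.06919282  0.04685187] [ 0.16660648 -0.62157799 -0.18010158]
```

View pics/w5.png

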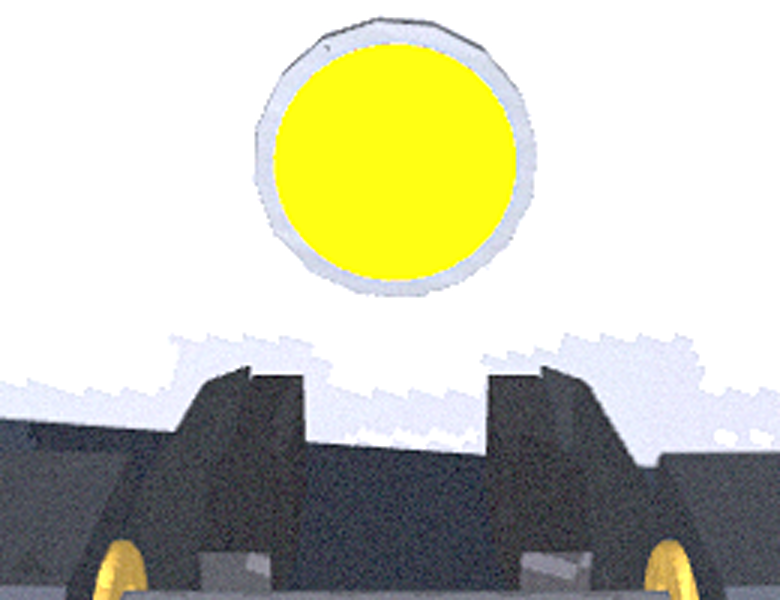

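```bash
python3 - <<'E'
from cell import r,camera_info
from h import *
W=camera_info('wrist');s=r.state();p=s['eef_pos']
M=R.from_euler('xyz',s['tcp_rot'],degrees=True).as_matrix()
for x in (-9,0,9):
  for h in (0,5,10,15):
    q=[p+M@np.array([x,y,-h])/1000*1 if 0 else p+M@(np.array([x,y,-h])/1000) for y in (-13.2,13.2)]
    print(x,h,proj(W,q).round(1).tolist())
E
```

```text
-9 0 [[297.5, 304.2], [347.9, 304.2]]
-9 5 [[296.9, 308.5], [348.5, 308.5]]
-9 10 [[296.3, 313.1], [349.2, 313.0]]
-9 15 [[295.6, 317.8], [350.0, 317.8]]
0 0 [[297.2, 288.4], [348.3, 288.4]]
0 5 [[296.6, 292.4], [348.9, 292.4]]
0 10 [[295.9, 296.5], [349.7, 296.5]]
0 15 [[295.2, 300.9], [350.4, 300.9]]
9 0 [[296.8, 272.1], [348.6, 272.1]]
9 5 [[296.2, 275.7], [349.3, 275.7]]
9 10 [[295.5, 279.5], [350.1, 279.5]]
9 15 [[294.8, 283.5], [350.9, 283.5]]
```

Emit:
play_rows([
  [[0,0,1,0,0,0,0.3],[0,0,1,0,0,0,0.3],[0,0,1,0,0,0,0.3],[0,0,0,0,0,0,0.3]],
])

```text
time_s: 9.55
eef_pos: [0.6603, -0.0692, 0.0437]
tcp_rot: [-180.0, -0.0, 109.5]
wrist_force: [-0.2, -0.4, -0.9]
grip_width: 0.297
```

Emit:
play_rows([
  [[0,0,1,0,0,0,0.3],[0,0,1,0,0,0,0.3],[0,0,0,0,0,0,0.3]],
])

```text
time_s: 9.85
eef_pos: [0.6604, -0.0692, 0.0417]
tcp_rot: [-180.0, 0.0, 109.5]
wrist_force: [0.2, -0.5, 0.5]
grip_width: 0.296
```

```bash
python3 - <<'E'
from cell import r,get_image,camera_info
from h import *
im=get_image('wrist')[:,:,::-1]
s=r.state();print(s['eef_pos'],s['wrist_force'])
c=im[170:370,190:450]
c=np.clip(c.astype(float)*1.2,0,255).astype(np.uint8)
cv2.imwrite('pics/w6.png',cv2.resize(c,None,fx=3,fy=3,interpolation=cv2.INTER_CUBIC))
E
```

```text
[ 0.6604076  -0.06919923  0.04183274] [ 0.63937668  0.54968421 -0.00065056]
```

View pics/w6.png

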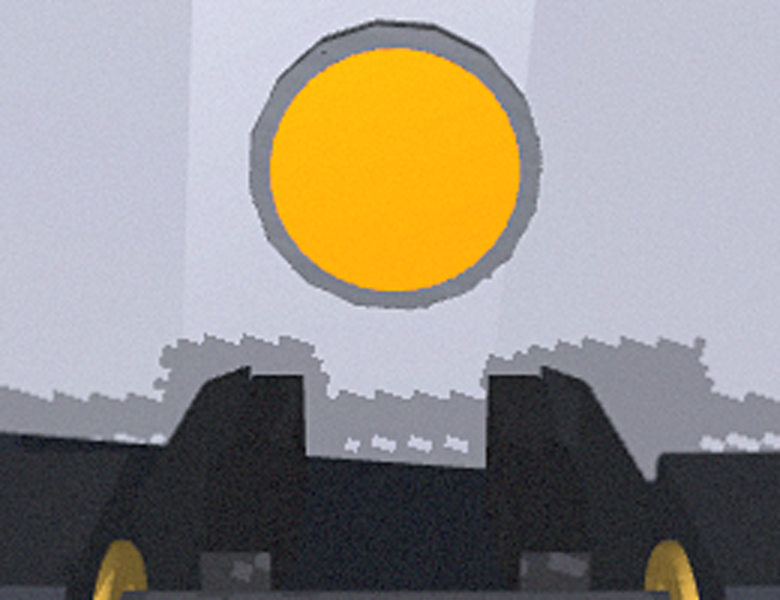

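Emit:
play_rows([
  [[0,0,1,0,0,0,0.3],[0,0,1,0,0,0,0.3],[0,0,1,0,0,0,0.3],[0,0,0,0,0,0,0.3]],
])

```text
time_s: 10.3
eef_pos: [0.6603, -0.0692, 0.0387]
tcp_rot: [-180.0, -0.0, 109.5]
wrist_force: [0.2, 0.5, -0.3]
grip_width: 0.301
```

Emit:
play_rows([
  [[0,0,1,0,0,0,0.3],[0,0,1,0,0,0,0.3],[0,0,0,0,0,0,0.3]],
])

```text
time_s: 10.6
eef_pos: [0.6603, -0.0692, 0.0367]
tcp_rot: [-180.0, 0.0, 109.5]
wrist_force: [0.1, -0.1, -0.1]
grip_width: 0.298
```

```bash
python3 - <<'E'
from cell import r,get_image,camera_info
from h import *
im=get_image('scene')[:,:,::-1]
S=camera_info('scene')
p=r.state()['eef_pos'];print(proj(S,[p,[.6603,-.0692,.05]]))
c=im[160:260,220:350]
c=(255*(c/255.)**0.45).astype(np.uint8)
cv2.imwrite('pics/s7.png',cv2.resize(c,None,fx=6,fy=6,interpolation=cv2.INTER_CUBIC))
E
```

```text
[[281.59706855 238.33975389]
 [281.2161989  233.1038885 ]]
```

View pics/s7.png

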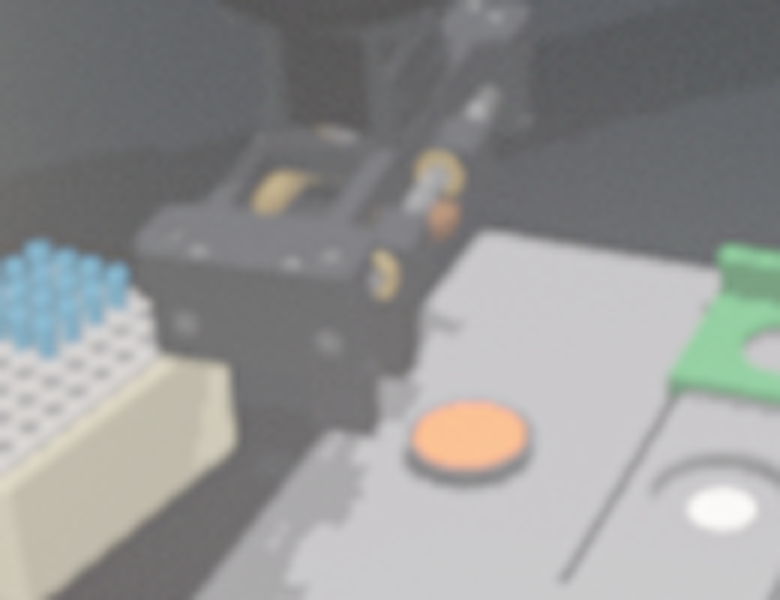

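```bash
python3 - <<'E'
from cell import r,camera_info
from h import *
S=camera_info('scene');s=r.state();p=s['eef_pos'].copy()
M=R.from_euler('xyz',s['tcp_rot'],degrees=True).as_matrix()
for z in (.05,.055,.06,.065):
  p[2]=z
  for y in (13,30):
    q=proj(S,[p+M@(np.array([x,y,0])/1000) for x in (-9,9)])
    print(z,y,((q-[220,160])*6).round().tolist())
E
```

```text
0.05 13 [[330.0, 456.0], [380.0, 463.0]]
0.05 30 [[312.0, 484.0], [363.0, 492.0]]
0.055 13 [[328.0, 444.0], [379.0, 451.0]]
0.055 30 [[311.0, 472.0], [362.0, 479.0]]
0.06 13 [[327.0, 432.0], [378.0, 439.0]]
0.06 30 [[310.0, 460.0], [361.0, 467.0]]
0.065 13 [[326.0, 420.0], [377.0, 427.0]]
0.065 30 [[309.0, 447.0], [360.0, 455.0]]
```

Emit:
play_rows([
  [[0,0,2,0,0,0,0.3],[0,0,2,0,0,0,0.3],[0,0,1,0,0,0,0.3],[0,0,1,0,0,0,0.3],[0,0,0,0,0,0,0.3]],
])

```text
time_s: 11.15
eef_pos: [0.6603, -0.0692, 0.0307]
tcp_rot: [-180.0, -0.0, 109.5]
wrist_force: [0.3, 1.3, -0.9]
grip_width: 0.298
```

```bash
python3 - <<'E'
from cell import r,get_image,camera_info
from h import *
im=get_image('scene')[:,:,::-1]
print(r.state()['eef_pos'],r.state()['wrist_force'])
c=im[180:260,250:350]
c=(255*(c/255.)**0.45).astype(np.uint8)
cv2.imwrite('pics/s8.png',cv2.resize(c,None,fx=7,fy=7,interpolation=cv2.INTER_CUBIC))
E
```

```text
[ 0.66042731 -0.0691626   0.03084544] [-0.05174094  0.23747508 -0.59141423]
```

View pics/s8.png

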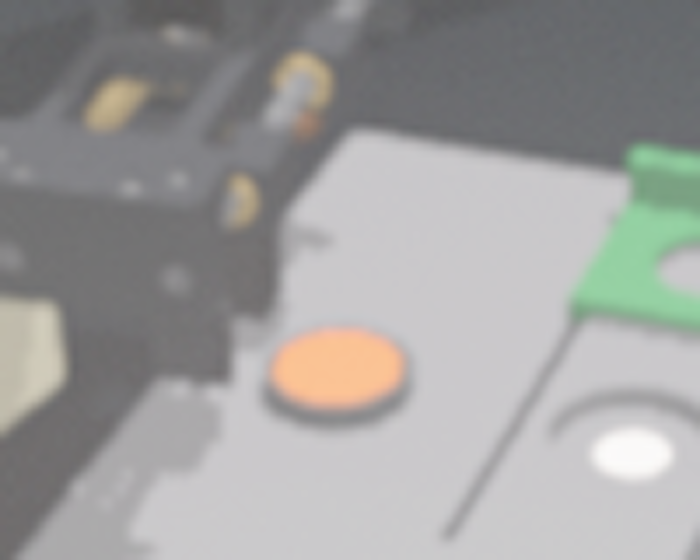

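Emit:
play_rows([
  [[0,0,1,0,0,0,0.3],[0,0,1,0,0,0,0.3],[0,0,1,0,0,0,0.3],[0,0,1,0,0,0,0.3],[0,0,0,0,0,0,0.3]],
])

```text
time_s: 11.7
eef_pos: [0.6603, -0.0692, 0.0267]
tcp_rot: [-180.0, -0.0, 109.5]
wrist_force: [0.4, -0.3, -0.4]
grip_width: 0.297
```

Emit:
play_rows([
  [[0,0,1,0,0,0,0.3],[0,0,0,0,0,0,0.3]],
])

```text
time_s: 11.9
eef_pos: [0.6604, -0.0692, 0.0258]
tcp_rot: [-180.0, -0.0, 109.5]
wrist_force: [0.1, -0.2, -0.6]
grip_width: 0.296
```

Emit:
play_rows([
  [[0,0,1,0,0,0,0.3],[0,0,0,0,0,0,0.3]],
])

```text
time_s: 12.1
eef_pos: [0.6604, -0.0692, 0.0248]
tcp_rot: [-180.0, 0.0, 109.5]
wrist_force: [0.1, 0.3, -0.7]
grip_width: 0.3
```

Emit:
play_rows([
  [[0,0,1,0,0,0,0.3],[0,0,0,0,0,0,0.3]],
])

```text
time_s: 12.3
eef_pos: [0.6604, -0.0692, 0.0238]
tcp_rot: [-180.0, 0.0, 109.5]
wrist_force: [-0.3, 0.9, 0.0]
grip_width: 0.298
```

```bash
python3 - <<'E'
from cell import r,get_image,camera_info
from h import *
im=get_image('scene')[:,:,::-1]
print(r.state()['eef_pos'],r.state()['wrist_force'])
c=im[180:260,250:350]
c=(255*(c/255.)**0.45).astype(np.uint8)
cv2.imwrite('pics/s9.png',cv2.resize(c,None,fx=7,fy=7,interpolation=cv2.INTER_CUBIC))
E
```

```text
[ 0.66037719 -0.06920932  0.02381738] [ 0.5002134   0.03920044 -0.30166346]
```

View pics/s9.png

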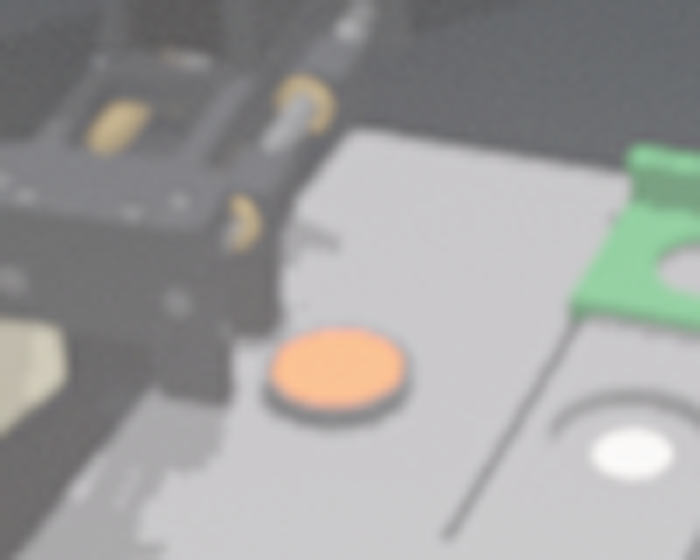

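Emit:
play_rows([
  [[3,0,0,0,0,0,0.3],[3,0,0,0,0,0,0.3],[3,0,0,0,0,0,0.3],[3,0,0,0,0,0,0.3],[3,0,0,0,0,0,0.3],[3,0,0,0,0,0,0.3],[4,0,0,0,0,0,0.3],[4,0,0,0,0,0,0.3],[4,0,0,0,0,0,0.3],[4,0,0,0,0,0,0.3],[4,0,0,0,0,0,0.3],[4,0,0,0,0,0,0.3],[4,0,0,0,0,0,0.3],[4,0,0,0,0,0,0.3],[4,0,0,0,0,0,0.3],[3,0,0,0,0,0,0.3],[2,0,0,0,0,0,0.3],[0,0,0,0,0,0,0.3]],
])

```text
time_s: 14.15
eef_pos: [0.6407, -0.0131, 0.024]
tcp_rot: [180.0, -0.0, 109.5]
wrist_force: [0.4, -0.5, 0.1]
grip_width: 0.301
```

```bash
python3 - <<'E'
from cell import r,get_image,camera_info
from h import *
s=r.state();print(s['eef_pos'],s['tcp_rot'],s['wrist_force'])
W=camera_info('wrist')
im=get_image('wrist')[:,:,::-1]
cv2.imwrite('pics/w10.png',cv2.resize(im[100:350,170:470],None,fx=2.5,fy=2.5,interpolation=cv2.INTER_CUBIC)[:600])
print(proj(W,[[.6198,.0487,.05],[.6198,.0487,.042]]))
E
```

```text
[ 0.64070874 -0.01311895  0.02396149] [ 1.79996391e+02 -8.90358709e-03  1.09512383e+02] [ 0.39090893 -0.50896462  0.09026312]
[[325.47870545 163.45046248]
 [325.27216756 162.01537429]]
```

View pics/w10.png

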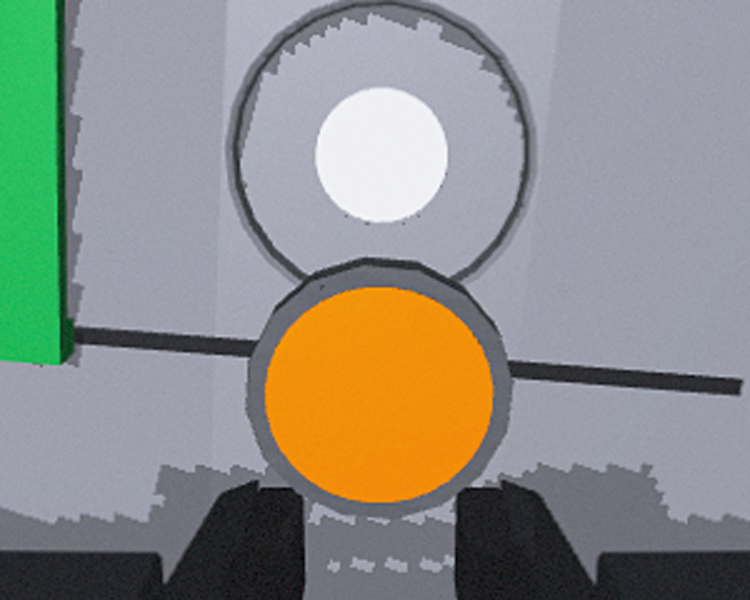

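```bash
python3 - <<'E'
from cell import r,camera_info
from h import *
s=r.state();W=camera_info('wrist')
u=lambda X,Y:(170+(X+.5)/2.5-.5,100+(Y+.5)/2.5-.5)
M=R.from_euler('xyz',s['tcp_rot'],degrees=True).as_matrix()
d=onz(W,[u(378,394.5)],.058)[0];e=onz(W,[u(382,150)],.05)[0];f=onz(W,[u(381.5,154)],.042)[0]
for q in (d,e,f): print(q,(M.T@(q-s['eef_pos'])*1000).round(2))
E
```

```text
[0.63046207 0.0130409  0.058     ] [ 28.38  -0.86 -34.07]
[0.61827731 0.04938727 0.05      ] [ 66.71  -0.22 -26.07]
[0.6186144  0.04826016 0.042     ] [ 65.54  -0.28 -18.07]
```

Emit:
play_rows([
  [[2,0.5,0,0,0,0,0.3],[3,0,0,0,0,0,0.3],[3,0,0,0,0,0,0.3],[3,0,0,0,0,0,0.3],[3,0,0,0,0,0,0.3],[3,0,0,0,0,0,0.3],[3,0,0,0,0,0,0.3],[3,0,0,0,0,0,0.3],[3,0,0,0,0,0,0.3],[2,0,0,0,0,0,0.3],[0,0,0,0,0,0,0.3]],
])

```text
time_s: 15.3
eef_pos: [0.6318, 0.0135, 0.024]
tcp_rot: [180.0, -0.0, 109.5]
wrist_force: [0.3, -0.5, -0.9]
grip_width: 0.304
```

```bash
cat > look.py <<'E'
from cell import r,get_image,camera_info
from h import *
import sys
n=sys.argv[1]
s=r.state();print(s['time_s'],s['eef_pos'],s['tcp_rot'],s['wrist_force'])
im=get_image('wrist')[:,:,::-1]
cv2.imwrite(f'pics/w{n}.png',cv2.resize(im[120:360,170:470],None,fx=2.5,fy=2.5,interpolation=cv2.INTER_CUBIC)[:600])
E
python3 look.py 11
```

```text
15.3 [0.63183818 0.013488   0.02395806] [ 1.79994634e+02 -1.08484224e-02  1.09511366e+02] [ 0.29912052 -0.49243335 -0.8839869 ]
```

View pics/w11.png

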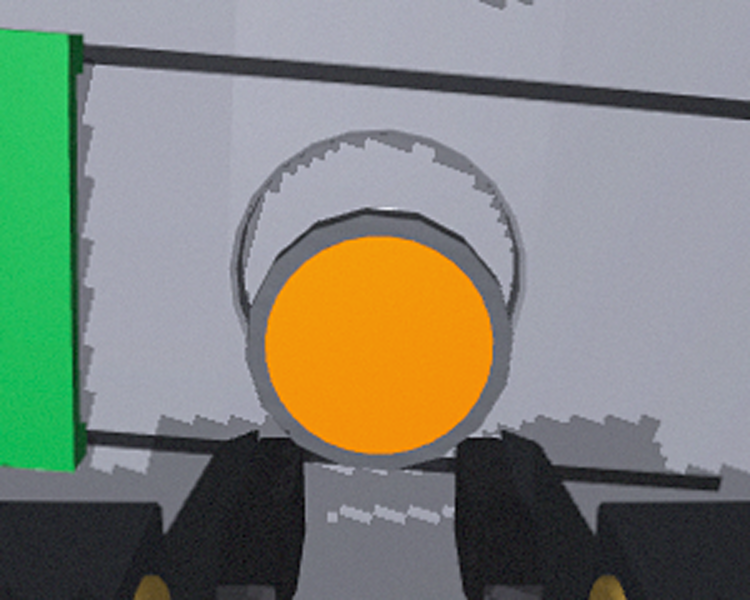

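Emit:
play_rows([
  [[2,0,0,0,0,0,0.3],[2,0,0,0,0,0,0.3],[1.5,0,0,0,0,0,0.3],[1.5,0,0,0,0,0,0.3],[1,0,0,0,0,0,0.3],[1,0,0,0,0,0,0.3],[0,0,0,0,0,0,0.3]],
])

```text
time_s: 16.05
eef_pos: [0.6289, 0.0217, 0.0239]
tcp_rot: [-180.0, -0.0, 109.5]
wrist_force: [-0.6, 0.4, -0.1]
grip_width: 0.296
```

```bash
python3 look.py 12
```

```text
16.05 [0.62885369 0.02168603 0.0239282 ] [-1.79999691e+02 -3.33636060e-03  1.09494273e+02] [-0.55900944  0.39165526 -0.12609557]
```

View pics/w12.png

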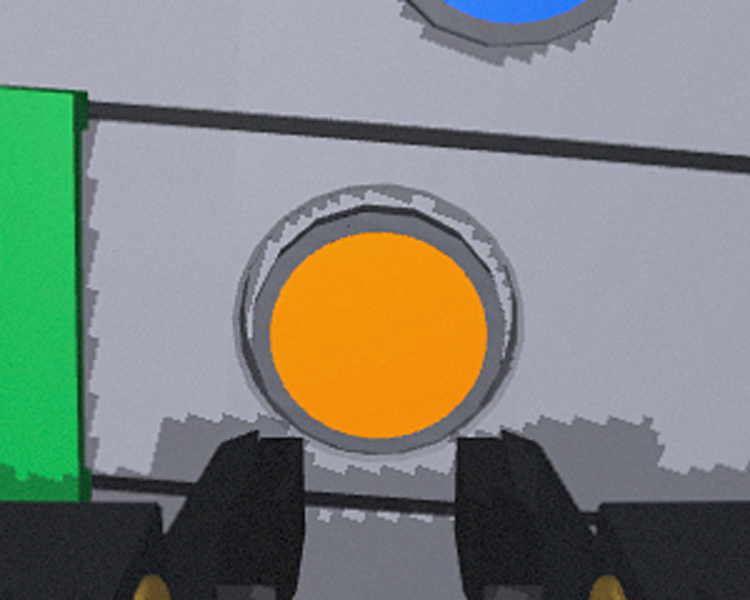

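Emit:
play_rows([
  [[-3,0,0,0,0,0,0.3],[-3,0,0,0,0,0,0.3],[0,0,-15,0,0,0,0.3],[0,0,-35,0,0,0,0.3],[0,0,-35,0,0,0,0.3],[0,0,-25,0,0,0,0],[-20,0,0,0,0,0,0],[-20,0,0,0,0,0,0],[0,0,0,0,0,0,0]],
])

```text
time_s: 17.0
eef_pos: [0.6453, -0.0262, 0.135]
tcp_rot: [180.0, 0.2, 109.2]
wrist_force: [1.0, -0.7, -0.4]
grip_width: 0.002
```

```bash
python3 - <<'E'
from cell import r,get_image,camera_info
from h import *
s=r.state();W=camera_info('wrist');print(s['time_s'],s['eef_pos'],s['grip_width'])
im=get_image('wrist')[:,:,::-1]
cv2.imwrite('pics/w13.png',im)
M=R.from_euler('xyz',s['tcp_rot'],degrees=True).as_matrix()
print(proj(W,[s['eef_pos']+M@np.array([.009,0,-h]) for h in (0,.005,.01)]))
im=get_image('scene')[:,:,::-1]
cv2.imwrite('pics/s13.png',cv2.resize(im[120:320,220:440],None,fx=3,fy=3,interpolation=cv2.INTER_CUBIC))
print((proj(camera_info('scene'),[s['eef_pos']])-[220,120])*3)
E
```

```text
17.0 [ 0.64525066 -0.02618781  0.13495576] 0.0023928289697197694
[[322.75347427 272.10091193]
 [322.79044037 275.69903372]
 [322.82936014 279.48857173]]
[[241.87772137 239.74860465]]
```

View pics/w13.png

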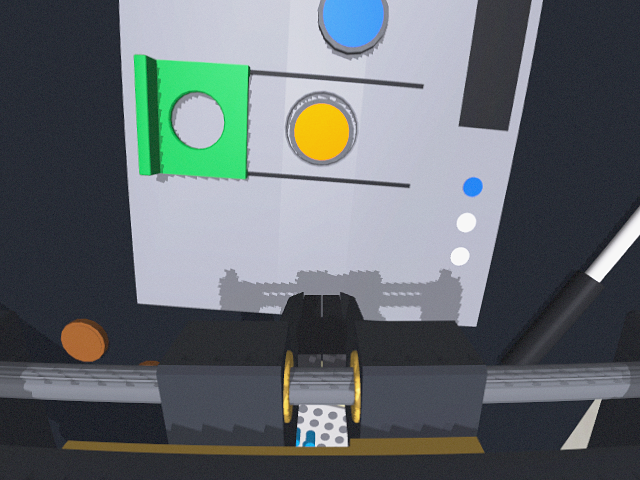

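View pics/s13.png

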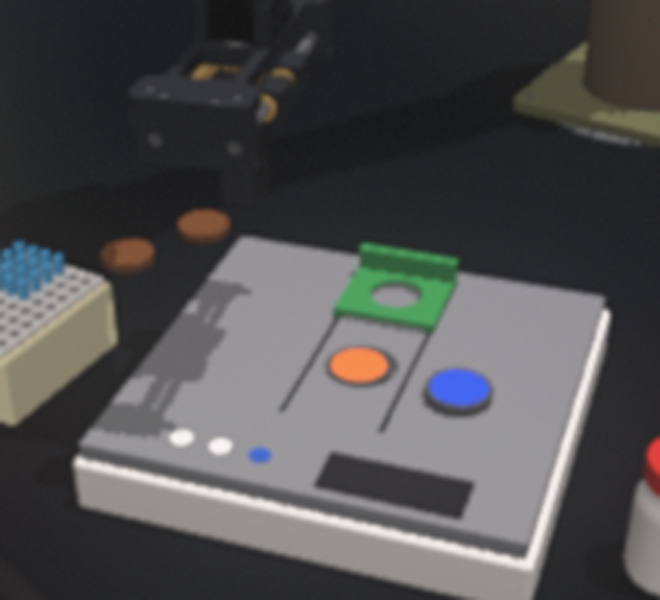

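Emit:
play_rows([
  [[18,-28.5,0,0,0,0,0],[18,-28.5,0,0,0,0,0],[18,-28.5,0,0,0,0,0],[18,-28.5,0,0,0,0,0],[18,-28,0,0,0,0,0],[0,0,0,0,0,0.1375,0],[0,0,0,0,0,0.1375,0],[0,0,0,0,0,0.1375,0],[0,0,0,0,0,0.1375,0],[0,0,0,0,0,0.1375,0],[0,0,0,0,0,0.1375,0],[0,0,0,0,0,0.1375,0],[0,0,0,0,0,0.1375,0],[0,0,0,0,0,0.1375,0],[0,0,0,0,0,0.1375,0],[0,0,0,0,0,0.1375,0],[0,0,0,0,0,0.1375,0],[0,0,0,0,0,0,0],[0,0,0,0,0,0,0]],
])

```text
time_s: 19.0
eef_pos: [0.48, 0.0169, 0.134]
tcp_rot: [-180.0, 0.0, 15.2]
wrist_force: [-0.5, -0.2, 0.6]
grip_width: 0.009
```

```bash
python3 - <<'E'
from cell import r,get_image,camera_info
from h import *
s=r.state();W=camera_info('wrist');print(s['time_s'],s['eef_pos'],s['tcp_rot'],s['joint_positions'])
im=get_image('wrist')[:,:,::-1]
cv2.imwrite('pics/w14.png',im)
im=get_image('top')[:,:,::-1]
cv2.imwrite('pics/t14.png',cv2.resize(im[195:325,220:390],None,fx=4.5,fy=4.5,interpolation=cv2.INTER_CUBIC))
print(proj(W,[[.5097,.0199,.065],[.6198,.0487,.05]]))
E
```

```text
19.0 [0.4799658  0.01690847 0.13399893] [-1.79959128e+02  5.63514280e-03  1.52368957e+01] [ -6.82713148  36.02544558  -1.04864375 118.75603094   1.35314526
  25.24021637 -83.66248066]
[[330.34553025 204.29166209]
 [332.68519456  23.11444772]]
```

View pics/w14.png

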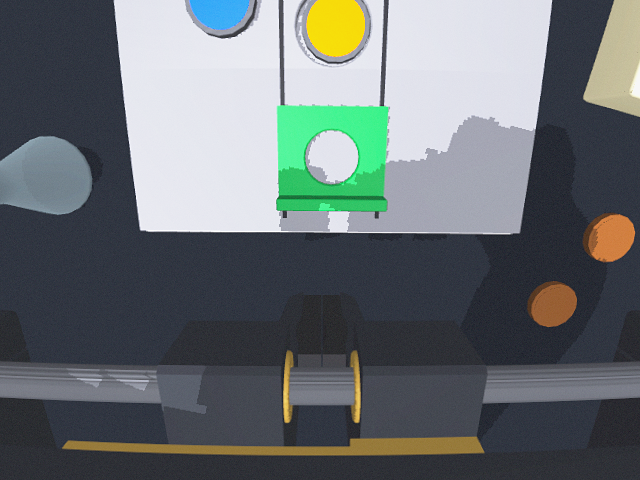

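View pics/t14.png

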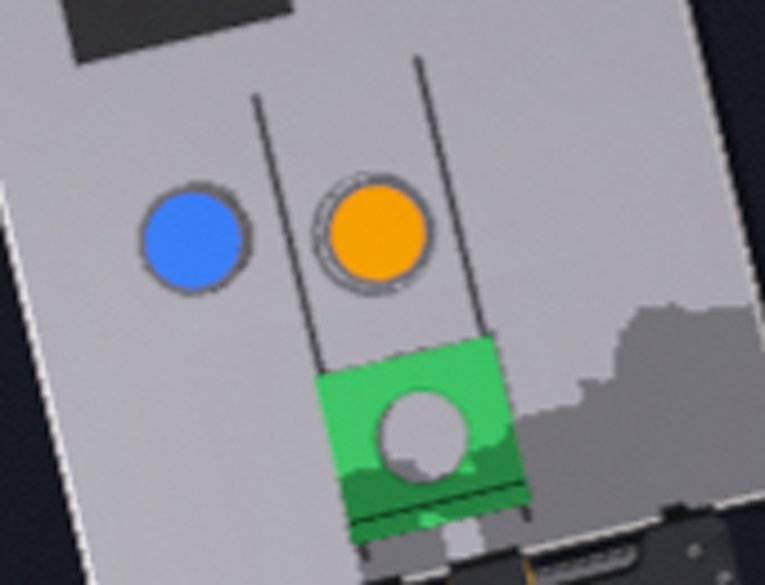

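Emit:
play_rows([
  [[0,5.5,0,0,0,0.01,0],[0,0,20,0,0,0,0],[0,0,30,0,0,0,0],[0,0,25,0,0,0,0],[0,0,15,0,0,0,0],[0,0,7,0,0,0,0],[0,0,0,0,0,0,0],[0,0,0,0,0,0,0]],
])

```text
time_s: 19.9
eef_pos: [0.4822, 0.0101, 0.0374]
tcp_rot: [180.0, -0.0, 14.4]
wrist_force: [-0.0, -0.1, -0.8]
grip_width: 0.002
```

```bash
python3 - <<'E'
from cell import r,get_image,camera_info
from h import *
s=r.state();W=camera_info('wrist');print(s['time_s'],s['eef_pos'],s['tcp_rot'],s['wrist_force'])
im=get_image('wrist')[:,:,::-1]
cv2.imwrite('pics/w15.png',im)
im=get_image('scene')[:,:,::-1]
c=im[150:270,280:440]
c=(255*(c/255.)**0.5).astype(np.uint8)
cv2.imwrite('pics/s15.png',cv2.resize(c,None,fx=4.5,fy=4.5,interpolation=cv2.INTER_CUBIC))
E
```

```text
19.9 [0.48219609 0.01009325 0.03740475] [ 1.79989739e+02 -4.64672170e-02  1.43594145e+01] [-0.04044753 -0.09157206 -0.84622822]
```

View pics/w15.png

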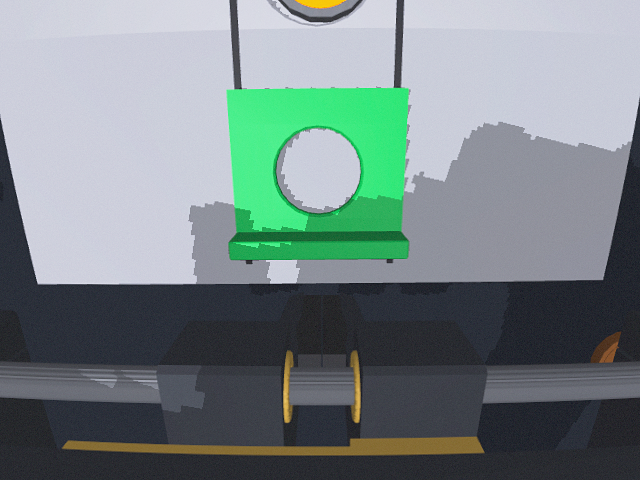

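View pics/s15.png

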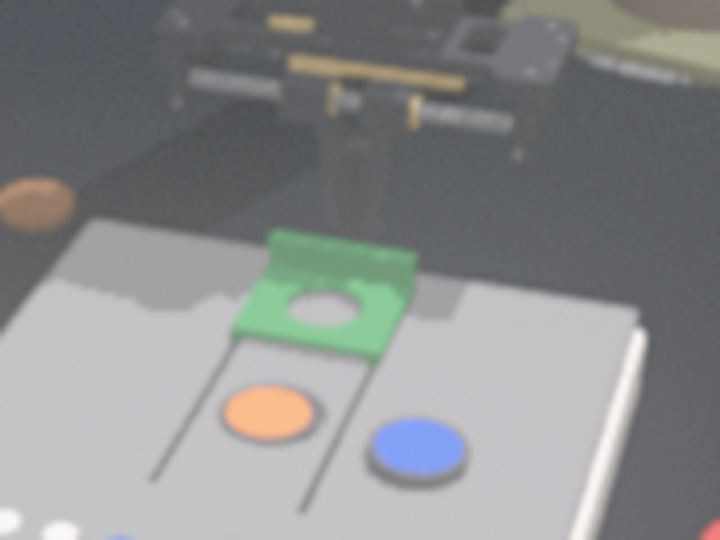

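Emit:
play_rows([
  [[5,0,0,0,0,0,0],[5,0,0,0,0,0,0],[3,0,0,0,0,0,0],[3,0,0,0,0,0,0],[3,0,0,0,0,0,0],[3,0,0,0,0,0,0],[3,0,0,0,0,0,0],[4,0,0,0,0,0,0],[4,0,0,0,0,0,0],[4,0,0,0,0,0,0],[4,0,0,0,0,0,0],[4,0,0,0,0,0,0],[0,0,0,0,0,0,0]],
])

```text
time_s: 21.3
eef_pos: [0.5266, 0.0218, 0.0369]
tcp_rot: [180.0, -0.1, 14.4]
wrist_force: [-0.7, -0.2, 0.5]
grip_width: 0.007
```

```bash
python3 - <<'E'
from cell import r,get_image,camera_info
from h import *
s=r.state();W=camera_info('wrist');print(s['time_s'],s['eef_pos'],s['tcp_rot'],s['wrist_force'])
im=get_image('wrist')[:,:,::-1]
cv2.imwrite('pics/w16.png',im)
E
```

```text
21.3 [0.52663134 0.02183513 0.03689988] [ 1.79992580e+02 -1.05736932e-01  1.43885371e+01] [-0.71062853 -0.19355858  0.51775079]
```

View pics/w16.png

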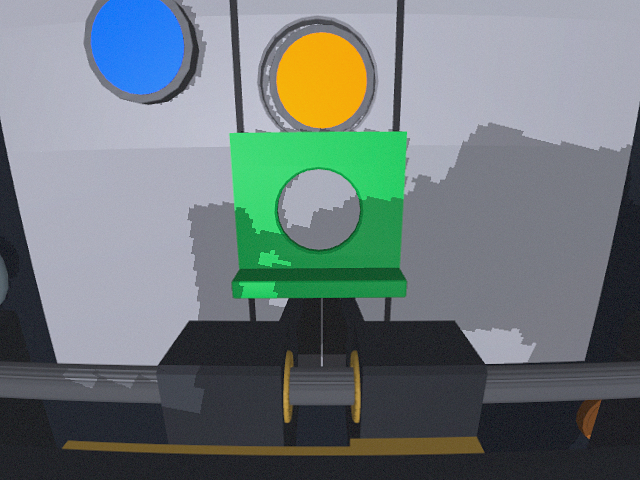

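Emit:
play_rows([
  [[4,0,0,0,0,0,0],[4,0,0,0,0,0,0],[4,0,0,0,0,0,0],[4,0,0,0,0,0,0],[4,0,0,0,0,0,0],[4,0,0,0,0,0,0],[4,0,0,0,0,0,0],[4,0,0,0,0,0,0],[4,0,0,0,0,0,0],[4,0,0,0,0,0,0],[3,0,0,0,0,0,0],[3,0,0,0,0,0,0],[0,0,0,0,0,0,0]],
])

```text
time_s: 22.65
eef_pos: [0.5708, 0.0331, 0.0369]
tcp_rot: [180.0, -0.1, 14.4]
wrist_force: [-0.4, 0.1, 0.3]
grip_width: 0.004
```

```bash
python3 - <<'E'
from cell import r,get_image,camera_info
from h import *
s=r.state();W=camera_info('wrist');print(s['time_s'],s['eef_pos'],s['tcp_rot'],s['wrist_force'])
im=get_image('wrist')[:,:,::-1]
cv2.imwrite('pics/w17.png',im)
E
```

```text
22.65 [0.57082273 0.03314658 0.03691022] [ 1.79993588e+02 -7.90991639e-02  1.43822993e+01] [-0.44423448  0.10479931  0.25205904]
```

View pics/w17.png

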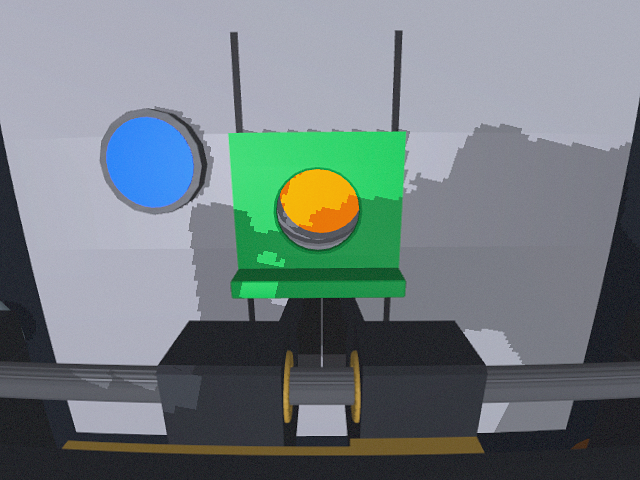

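Emit:
play_rows([
  [[2,0,0,0,0,0,0],[2,0,0,0,0,0,0],[2,0,0,0,0,0,0],[1,0,0,0,0,0,0],[0,0,0,0,0,0,0]],
])

```text
time_s: 23.2
eef_pos: [0.577, 0.0345, 0.0369]
tcp_rot: [180.0, -0.0, 14.4]
wrist_force: [-1.1, -0.2, 1.2]
grip_width: 0.002
```

Emit:
play_rows([
  [[1,0,0,0,0,0,0],[0.5,0,0,0,0,0,0]],
])

```text
time_s: 23.4
eef_pos: [0.5779, 0.0348, 0.0369]
tcp_rot: [180.0, 0.0, 14.4]
wrist_force: [-2.7, -0.7, 2.0]
grip_width: 0.007
```

Emit:
play_rows([
  [[1,0,0,0,0,0,0],[1,0,0,0,0,0,0]],
])

```text
time_s: 23.6
eef_pos: [0.578, 0.0348, 0.0368]
tcp_rot: [-180.0, 0.3, 14.4]
wrist_force: [-8.4, -1.0, 6.9]
grip_width: -0.0
```

Emit:
play_rows([
  [[1,0,0,0,0,0,0],[0.5,0,0,0,0,0,0]],
])

```text
time_s: 23.8
eef_pos: [0.5779, 0.0348, 0.0368]
tcp_rot: [-180.0, 0.4, 14.3]
wrist_force: [-9.2, -1.3, 8.3]
grip_width: 0.003
```

Emit:
play_rows([
  [[1,0,0,0,0,0,0],[0,0,0,0,0,0,0],[0,0,0,0,0,0,0],[-6,0,0,0,0,0,0],[-10,0,0,0,0,0,0],[-10,0,0,0,0,0,0],[0,0,-30,0,0,0,0],[0,0,-40,0,0,0,0],[0,0,-40,0,0,0,0],[-45,0,0,0,0,0,0],[-45,0,0,0,0,0,0],[0,0,0,0,0,0,0],[0,0,0,0,0,0,0]],
])

```text
time_s: 25.1
eef_pos: [0.4701, 0.0071, 0.1473]
tcp_rot: [180.0, -0.1, 14.3]
wrist_force: [0.5, 0.2, 0.1]
grip_width: 0.007
```

```bash
python3 - <<'E'
from cell import r,get_image,camera_info
from h import *
s=r.state();print(s['time_s'],s['eef_pos'],s['wrist_force'])
im=get_image('top')[:,:,::-1]
cv2.imwrite('pics/t18.png',cv2.resize(im[145:345,200:410],None,fx=3,fy=3,interpolation=cv2.INTER_CUBIC))
cv2.imwrite('pics/t18f.png',im)
im=get_image('scene')[:,:,::-1]
cv2.imwrite('pics/s18.png',cv2.resize(im[190:320,240:430],None,fx=4,fy=4,interpolation=cv2.INTER_CUBIC))
E
```

```text
25.1 [0.47010674 0.00706796 0.1473046 ] [0.48916417 0.18162507 0.1316555 ]
```

View pics/t18.png

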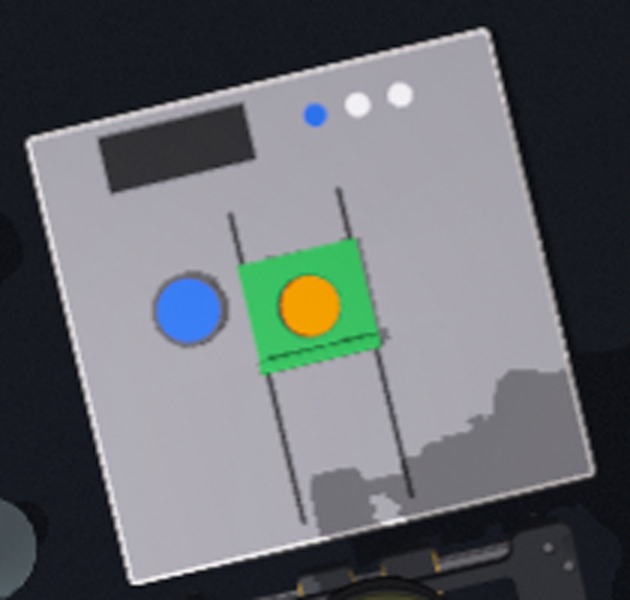

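View pics/s18.png

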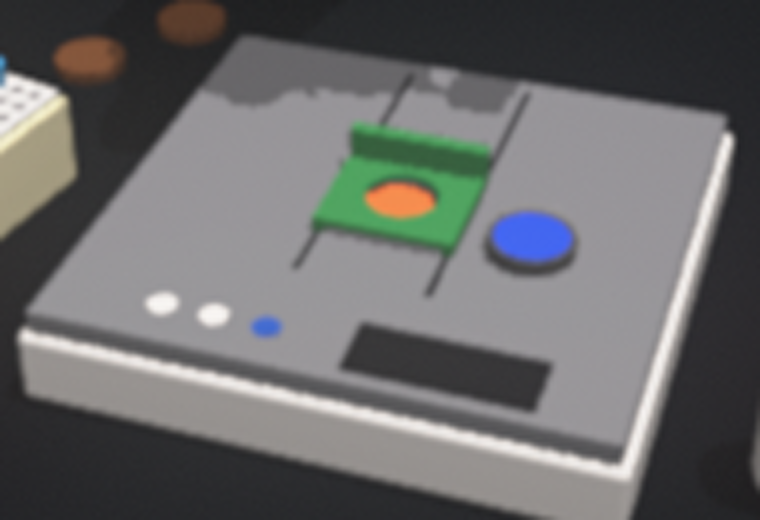

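View pics/t18f.png

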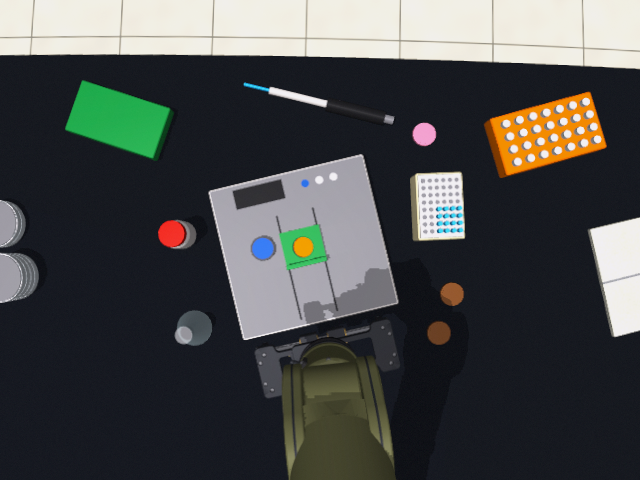

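```bash
python3 - <<'E'
from cell import camera_info,job
from h import *
T=camera_info('top')
t=lambda X,Y:(200+(X+.5)/3-.5,145+(Y+.5)/3-.5)
print(onz(T,[t(310,305.5)],.056),onz(T,[t(310,306)],.05))
print(job.sign_off())
E
```

```text
[[0.61999001 0.04847436 0.056     ]] [[0.61972619 0.04858135 0.05      ]]
the job is handed in; nothing more can be done
None
```

I slid the amber filter along the deck with the fingertips until it dropped into the recess, pushed the green retainer to its stop, and handed the job in at about 25 s. Sign-off gives no verdict, so the evidence is my own last checks.

**Filter:** The wrist and scene views before the retainer was closed showed the amber filter down in the recess. It looked flat and flush, sitting about 1.5–2 mm toward one side, within the 2 mm of play. I judged its tilt and depth only from how it looked in those views.

**Retainer:** I pushed until it stopped moving, with the wrist force up to about 9 N. After backing off, its window centre measured within about 0.3 mm of the recess centre, and the amber glass filled the window.

**Other things on the bench:** In the last top and scene pictures, the blue filter, tip box, flask and jar showed no visible movement from the first ones. The arm is clear and reads no contact force.

**What disagreed:** The fingertips turned out to be about 26 mm above the reported tool point, with the fingers open or shut. Because of that, my first push went over the disc without moving it. I went back, lowered the fingers until they almost reached the deck, and the second push worked.

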